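# Set the carton gauge's depth stop and lock it

## Robot

A 6-joint arm with a two-finger parallel gripper is mounted at the origin on a cart in front of the work surface, level with it; the furniture and walls round the work are solid. World frame = base frame: x ahead of the robot, y to its left, z up, the work surface at z = 0. Lengths are in m, angles in rad, forces in N, time in s.
With the tool pointing down it reaches from about 0.375 to 0.9 m from the base axis. Payload 3.1 kg.
Tool frame: the origin (TCP) lies between the finger pads; the fingertips stand 11 mm ahead of it and the grasp point (between the pads) lies 8 mm behind it; z points along the fingers, y is the line along which they close (so a half turn about z gives the same grasp; the last joint's range is limited). The gripper opens to 87 mm and grips with 3 to 60 N. Pads are 19 mm wide; open, the fingers measure 117 mm over their backs; the gripper's body (75 mm by 190 mm) begins 51 mm behind the grasp point.
Start: joints at [0.931, 0.527, 1.433, -0, 1.181, -0.178], TCP at [0.278, 0.56, 0.234] pointing down, gripper open.
Joint ranges: [-3.08, 3.08], [-0.75, 2.2], [0.22, 2.44], [-1.43, 4.57], [0, 2.65], [-2.85, 2.85]. Speed limits (rad/s): [2.79, 2.79, 3.14, 3.14, 3.14, 3.14].

## Interface

Orientations are given as a unit quaternion [x, y, z, w].
In Python, from rig import get_obs, camera, hand_in gives the robot as it stands.
- The arm moves only by the shell command python3 -m pendant 'ROWS' [FORCE]. ROWS is JSON, a list that holds one entry, the list of rows, each a list of 7 numbers: the shift along the tool's x, y, z in m, then the turn, a rotation vector about the tool's x, y, z in degrees, then the opening, from 0 (shut) to 1 (fully open). In form: [[[x, y, z, ax, ay, az, fingers], ...]]. A call has exactly 5 rows; each row shifts and turns the commanded pose from where the row before left it, along the tool's axes as they then stand; what a row does not reach is not made up. A row lasts 1/8 s, in which the tool goes at most 62.5 mm and 10.7 degrees, less where a joint would pass 70% of its speed; a pose out of reach is approached as far as the arm can. A call with a gripper value outside its range is refused whole. The fingers move at their own pace and stop on an object; FORCE is the grip in N (left out, the last holds). Time passes only in rows, so rows that do not move let the fingers close, or fill a call up. It gives the time, the measured TCP pose, the force, the opening and the grip force at its end, in the units of the state.
- get_obs(): the state, without advancing time (a new reading comes with each control period).
- camera(name): name is "side" or "top" or "wrist"; returns a dict with "img" (480x640x3 uint8, red, green, blue), "intrinsics" (3x3 intrinsics, pixels), "R" (3x3) and "t" (3): a world point X has camera coordinates R X + t; the wrist camera has in their place "T_tool_cam" (4x4, takes a point from camera to tool coordinates, whose origin is the TCP and whose axes are the flange's). Camera axes: x right, y down, z forward; pixel columns grow to the right and rows downward; lengths in m; the calibration is good to about 2 mm. A picture is of the moment at which its call begins: read the wrist's pose just before it. There is no depth.
- hand_in(): hands the job in; it is judged then, once.
The state is a dict: "time": time; "q": joint angles; "joint_velocities": joint speeds; "joint_torque": joint torques, N m; "position": TCP position; "tool_rot": TCP orientation; "ft_force": force on the tool from outside, world axes, zero at the start; "moment": the same for the moment, N m; "grip_width": finger opening in m; "grip_force": force on a finger pad.
Only numpy, scipy, OpenCV 4.12 (cv2) and the standard library are available. Lean on these libraries where they do the work, as an engineer would, in place of code of your own. Each camera call takes 0.05 s, during which the arm holds its last target. There are 200 camera calls.

## Task

Set the depth stop of the packing gauge to the carton that stands under it. Tip the clamp rocker fully open by pressing its green wing down, push the black knob down gently until the stop's foot rests on the carton's top, and then lock the setting by pressing the red wing fully down. Do not squash or shift the carton in the gauge, and leave the other cartons and the ribbon spool where they are.

Things in the scene. Friction and masses are not known exactly. Their poses are not given: they have to be found in the camera images.
- gauge_stand: Fixed portal stand: two aluminium posts (outer faces 64 mm left and 96 mm right of the rod's axis) on feet carry a grey crossbeam 30 mm deep, 176 mm long, top 150 mm above the counter. Origin on the counter below the rod's axis; x through the portal to the far side, y along the beam to the left, z up. Place and yaw vary. A carton stands on the counter between the posts.
- depth_stop (a joint): Upright steel rod through the beam, round rubber foot (27 mm across) below, black knob (30 mm across, 20 mm tall, flat top) above. Slide in m: 0 = highest (foot 118 mm above the counter), grows downward to 0.072; starts 0 to 0.02. With the clamp open it moves with about 4 N of drag and stays where left; locked, a brass clamp bar grips it far harder (over 20 N).
- stop_foot (a point): Centre of the underside of the stop's rubber foot; z up.
- stop_top (a point): Centre of the flat top of the black knob, 130 mm above stop_foot; the place to push.
- clamp_rocker (a joint): Seesaw rocker 104 x 22 mm on the beam's right end, 88 mm right of the rod; pivot 166 mm above the counter, wings along the stand's x. Hinge in rad: +0.3 = locked (red wing, robot's side, fully down; starts so), -0.3 = open (green wing, far side, fully down). Takes about 5 N at the middle of a wing either way; stays where left.
- lock_pad (a point): Middle of the top of the red wing (20 mm wide, 32 mm long, 40 mm from the pivot); pressing it down locks. It travels about 24 mm up and down over the full swing.
- release_pad (a point): Middle of the top of the green wing (same size, 40 mm from the pivot on the far side); pressing it down opens the clamp.
- cream_carton: Closed carton standing upright and loose on the counter; origin at the centre of its underside, z up. One of the three cartons (any) stands in the gauge, centred within 8 mm of the rod's axis; the other two wait to the left. Cream, 41 x 50 x 82 mm (height 82).
- teal_mid: Closed carton standing upright and loose on the counter; origin at the centre of its underside, z up. One of the three cartons (any) stands in the gauge, centred within 8 mm of the rod's axis; the other two wait to the left. Teal and white, 31 x 44 x 62 mm (height 62).
- teal_low: Closed carton standing upright and loose on the counter; origin at the centre of its underside, z up. One of the three cartons (any) stands in the gauge, centred within 8 mm of the rod's axis; the other two wait to the left. Teal and white, 37 x 50 x 50 mm (height 50).
- ribbon: Gold ribbon spool lying flat behind the gauge, 64 mm across, 26 mm high; bystander. Origin at the centre of its underside.
Not all that is in view belongs to the job. Leave any blue look-alike of the teal_low alone.

How it is judged:
By the outcome, as a careful person would: the job done as asked, in the order asked, and still so for the second after the job is handed in, with the robot touching nothing.
It also fails if it takes over 48 s, if anything falls off the work surface, if the arm or the gripper's body presses on something with over 40 N, if the wrist force passes 120 N, or if a joint passes its speed limit or range.

## Working session

There is one attempt and no reset: what is moved stays moved. The work goes in short steps, Python scripts to look and compute and a shell command to move; the robot and the scene stay as the last step left them, time stands still between calls to the robot, and variables do not carry over. Pictures are saved under pics/ and viewed, at most 10 in all, crops included, and the job is handed in when it is done.

```bash
mkdir -p pics; python3 - <<'E'
from rig import get_obs,camera
import cv2,pickle
o=get_obs();print({k:o[k] for k in('time','position','tool_rot','ft_force','grip_width')})
d={}
for n in('side','top'):
    c=camera(n);d[n]=c;cv2.imwrite(f'pics/{n}0.png',c['img'][...,::-1]);print(n,c['intrinsics'],c['R'],c['t'])
pickle.dump(d,open('d0.pkl','wb'))
E
```

```text
{'time': 0.0, 'position': array([0.27747562, 0.55924563, 0.23256751]), 'tool_rot': array([ 2.28370678e-01,  9.73573659e-01, -9.91951171e-04, -4.23427613e-04]), 'ft_force': array([ 0.14984313, -0.39971696,  0.53744413]), 'grip_width': 0.08710490884144376}
side [[469.63632475   0.         323.00523967]
 [  0.         469.63632475 237.76161479]
 [  0.           0.           1.        ]] [[ 0.85167882 -0.5240527  -0.00345831]
 [-0.23740071 -0.37991847 -0.89403739]
 [ 0.46720884  0.76225371 -0.44797899]] [-0.37031552  0.35396466  0.70856533]
top [[622.74009537   0.         322.03461809]
 [  0.         622.74009537 232.91743773]
 [  0.           0.           1.        ]] [[ 0.0273038  -0.99950807  0.01543137]
 [-0.98890111 -0.02926296 -0.14566494]
 [ 0.14604485 -0.01128289 -0.98921363]] [0.1776856  0.59439673 1.49702589]
```

View pics/side0.png

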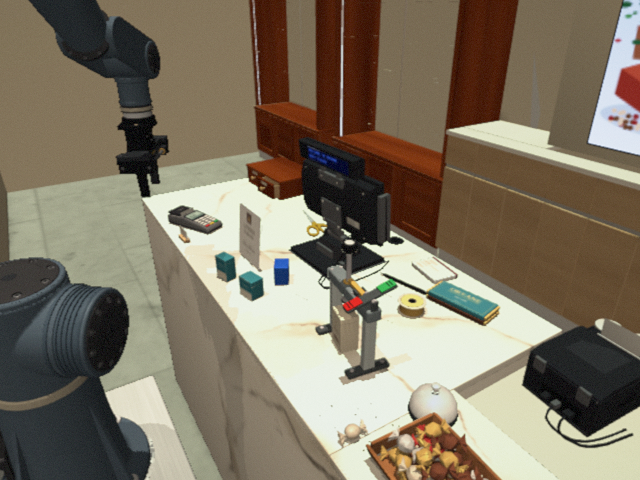

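View pics/top0.png

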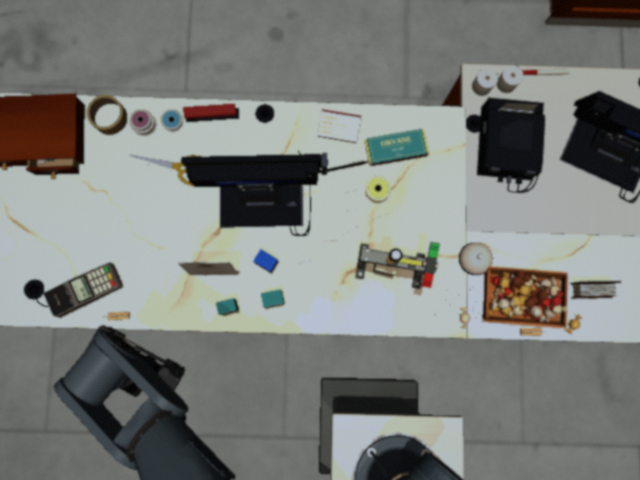

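The side view shows the cream carton in the gauge, with red wing at about (355,303), green at (386,287) and the black knob at about (348,246). In the top view the knob is at (396,255), green at (433,249) and red at (429,280). I'll triangulate these.

```bash
cat > h.py <<'E'
import numpy as np,cv2
def blob(img,col,box):
    x0,y0,x1,y1=box;c=img[y0:y1,x0:x1].astype(int);r,g,b=c[...,0],c[...,1],c[...,2]
    m={'red':(r>120)&(g<80)&(b<80),'green':(g>90)&(r<90)&(b<g-40),'black':(r<60)&(g<60)&(b<60)}[col].astype(np.uint8)
    n,l,s,ce=cv2.connectedComponentsWithStats(m)
    if n<2: return None
    i=1+np.argmax(s[1:,4]);return ce[i]+[x0,y0],s[i]
def tri(a,pa,b,pb):
    P=[c['intrinsics']@np.c_[c['R'],c['t']] for c in(a,b)]
    X=cv2.triangulatePoints(P[0],P[1],np.float64(pa).reshape(2,1),np.float64(pb).reshape(2,1))[:,0];X=X[:3]/X[3]
    e=[(lambda q:q[:2]/q[2]-p)(Pk@np.r_[X,1]) for Pk,p in zip(P,(pa,pb))]
    return X,np.round(e,1)
def plane(c,p,z):
    d=c['R'].T@np.linalg.inv(c['intrinsics'])@[*p,1];o=-c['R'].T@c['t']
    return o+d*(z-o[2])/d[2]
E
python3 - <<'E'
from h import *;import pickle
np.set_printoptions(precision=4,suppress=True)
d=pickle.load(open('d0.pkl','rb'));s,t=d['side'],d['top']
for col,bs,bt in(('red',(335,280,380,320),(415,262,445,292)),('green',(370,275,405,300),(420,238,445,264)),('black',(338,236,360,256),(385,245,407,265))):
    a,b=blob(s['img'],col,bs),blob(t['img'],col,bt);print(col,a,b)
    print(tri(s,a[0],t,b[0]))
    for z in(.154,.178,.24): print(z,plane(t,b[0],z))
for n,c,b in(('side',s,(300,225,420,395)),('top',t,(340,225,460,305))):
    x0,y0,x1,y1=b;i=cv2.resize(c['img'][y0:y1,x0:x1,::-1],None,fx=4 if n=='top' else 3.5,fy=4 if n=='top' else 3.5,interpolation=2);cv2.imwrite(f'pics/{n}c.png',i)
a=cv2.imread('pics/sidec.png');b=cv2.imread('pics/topc.png')
b=cv2.resize(b,(380,253));o=np.zeros((600,800,3),np.uint8);o[:595,:420]=a;o[:253,420:]=b;cv2.imwrite('pics/crop.png',o)
E
```

```text
red (array([352.3684, 303.3158]), array([  8,  17,  20,  14, 152], dtype=int32)) (array([427.3774, 279.4906]), array([  8,  11,  10,  14, 106], dtype=int32))
(array([ 0.4711, -0.0443,  0.1616]), array([[ 1.2, -0.2],
       [-0.3,  0.5]]))
0.154 [ 0.4728 -0.0463  0.154 ]
0.178 [ 0.471  -0.0419  0.178 ]
0.24 [ 0.4662 -0.0305  0.24  ]
green (array([386.2769, 285.5077]), array([  7,   4,  19,  14, 130], dtype=int32)) (array([433.2213, 250.0984]), array([  8,   5,  11,  15, 122], dtype=int32))
(array([ 0.5363, -0.0538,  0.1815]), array([[ 0.7, -0.1],
       [-0.2,  0.3]]))
0.154 [ 0.5404 -0.0595  0.154 ]
0.178 [ 0.5374 -0.0549  0.178 ]
0.24 [ 0.5297 -0.043   0.24  ]
black (array([348.8632, 246.4498]), array([  0,   0,  22,  20, 329], dtype=int32)) (array([392.6   , 258.7667]), array([ 4,  8, 10, 11, 30], dtype=int32))
(array([0.5125, 0.0408, 0.2236]), array([[-2.4,  0.4],
       [ 0.6, -1. ]]))
0.154 [0.5178 0.0333 0.154 ]
0.178 [0.5152 0.0364 0.178 ]
0.24 [0.5084 0.0442 0.24  ]
```

View pics/crop.png

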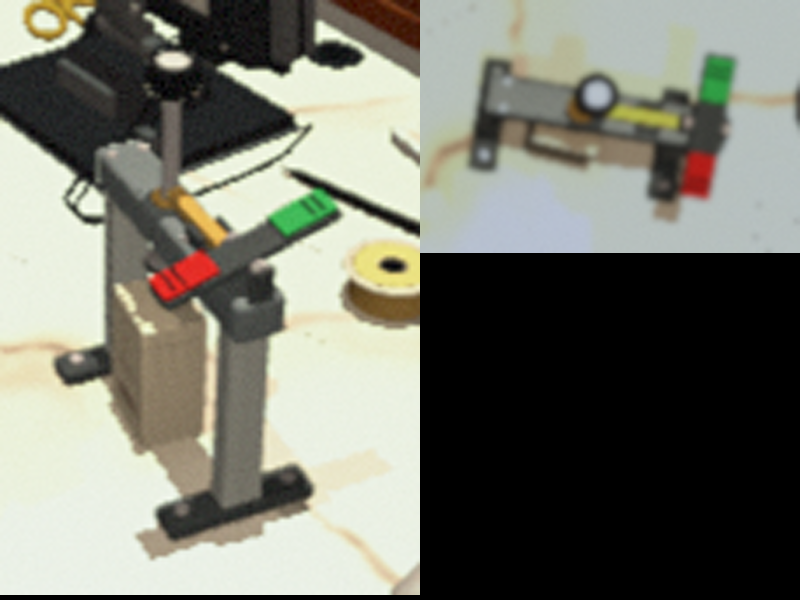

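```bash
python3 - <<'E'
from h import *;import pickle
d=pickle.load(open('d0.pkl','rb'));s,t=d['side'],d['top']
print(tri(s,(350,242.7),t,(395.9,255)))
E
python3 -m pendant '[[[0,0,-0.02,0,0,7.2,0],[0,0,-0.02,0,0,7.2,0],[0,0,-0.02,0,0,7.2,0],[0,0,-0.02,0,0,7.2,0],[0,0,-0.02,0,0,7.2,0]]]'
python3 -m pendant '[[[0,0,0,0,0,7.2,0],[0,0,0,0,0,7.2,0],[0,0,0,0,0,7.2,0],[0,0,0,0,0,7.2,0],[0,0,0,0,0,7.2,0]]]'
```

```text
(array([0.51743161, 0.03635193, 0.23284855]), array([[ 0.2, -0. ],
       [-0. ,  0.1]]))
time: 0.72
position: [0.2776, 0.5595, 0.3336]
tool_rot: [0.52, 0.854, -0.001, -0.0]
ft_force: [0.4, 0.3, -0.3]
grip_width: 0.0448
grip_force: 0.0
time: 1.35
position: [0.2776, 0.5595, 0.3329]
tool_rot: [0.758, 0.652, -0.001, 0.0]
ft_force: [-0.4, 0.1, 0.2]
grip_width: 0.0017
grip_force: 0.0
```

```bash

python3 -m pendant '[[[-0.0378,0.0234,0,0,0,0,0],[-0.0378,0.0234,0,0,0,0,0],[-0.0378,0.0234,0,0,0,0,0],[-0.0378,0.0234,0,0,0,0,0],[-0.0378,0.0234,0,0,0,0,0]]]'
python3 -m pendant '[[[-0.0378,0.0234,0,0,0,0,0],[-0.0378,0.0234,0,0,0,0,0],[-0.0378,0.0234,0,0,0,0,0],[-0.0378,0.0234,0,0,0,0,0],[-0.0378,0.0234,0,0,0,0,0]]]'
python3 -m pendant '[[[-0.0378,0.0234,0,0,0,0,0],[-0.0378,0.0234,0,0,0,0,0],[-0.0378,0.0234,0,0,0,0,0],[-0.0378,0.0234,0,0,0,0,0],[-0.0378,0.0234,0,0,0,0,0]]]'
python3 - <<'E'
from rig import get_obs,camera
import cv2,pickle
o=get_obs();c=camera('wrist');cv2.imwrite('pics/w1.png',c['img'][...,::-1]);pickle.dump((o,c),open('w1.pkl','wb'));print(o['position'],c['T_tool_cam'],c['intrinsics'],o['q'])
E
```

```text
time: 1.98
position: [0.3661, 0.3543, 0.3332]
tool_rot: [0.757, 0.653, -0.0, 0.0]
ft_force: [0.5, -0.6, -0.4]
grip_width: 0.0009
grip_force: 0.0
time: 2.6
position: [0.4542, 0.1503, 0.3333]
tool_rot: [0.757, 0.653, -0.0, -0.0]
ft_force: [0.3, -0.1, -0.2]
grip_width: 0.0003
grip_force: 0.0
time: 3.22
position: [0.5424, -0.0537, 0.3331]
tool_rot: [0.757, 0.653, -0.0, -0.0]
ft_force: [0.7, 0.4, -0.5]
grip_width: 0.0005
grip_force: 0.0
[ 0.54239561 -0.05371976  0.33313169] [[ 1.48430026e-03 -9.64738603e-01 -2.63205671e-01  7.21697314e-02]
 [ 9.99998762e-01  1.56934548e-03 -1.12876556e-04 -4.17310702e-04]
 [ 5.21957002e-04 -2.63205178e-01  9.64739738e-01 -1.50050866e-01]
 [ 0.00000000e+00  0.00000000e+00  0.00000000e+00  1.00000000e+00]] [[383.95382544   0.         318.39823635]
 [  0.         383.95382544 239.00308134]
 [  0.           0.           1.        ]] [-3.03907230e-01  3.14053642e-01  1.50215394e+00  1.89756020e-04
  1.32630086e+00 -1.57131505e-01]
```

View pics/w1.png

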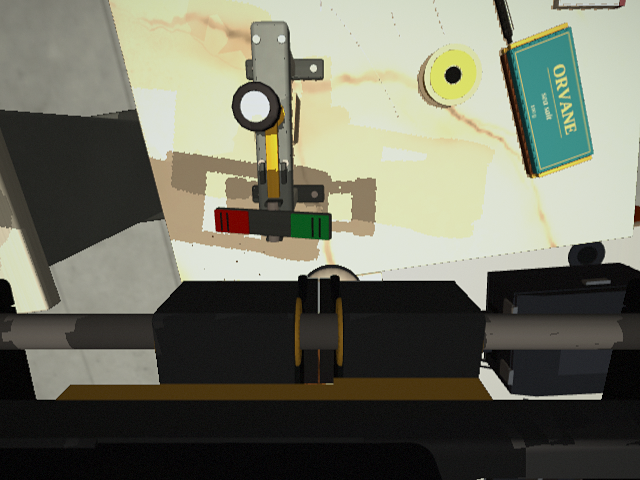

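The wrist view shows the green pad at about (311,224), red at (232,220) and the knob top at (256,106). Next I'll cast them to their height planes in the tool frame.

```bash
cat >> h.py <<'E'
def wray(o,c,p,z):
    "point in stand-aligned tool axes rel. TCP, and world, on plane z"
    from scipy.spatial.transform import Rotation as Ro
    T=c['T_tool_cam'];R=Ro.from_quat(o['tool_rot']).as_matrix()
    d=T[:3,:3]@np.linalg.inv(c['intrinsics'])@[*p,1];s=T[:3,3]
    dw=R@d;sw=R@s+o['position'];k=(z-sw[2])/dw[2]
    return np.round(s+k*d,4),np.round(sw+k*dw,4)
E
python3 - <<'E'
from h import *;import pickle
o,c=pickle.load(open('w1.pkl','rb'))
for col,b,z in(('green',(285,200,340,245),.178),('red',(205,200,255,240),.158)):
    p,s=blob(c['img'],col,b);print(col,p,s,wray(o,c,p,z))
print('knob',wray(o,c,(256,106),.233))
print('beam',wray(o,c,(256.5,40),.15),wray(o,c,(284,38),.15))
E
```

```text
green [321.  221.5] [36 18  1  8  8] (array([0.0037, 0.0016, 0.1551]), array([ 0.5444, -0.0503,  0.178 ]))
red [222.  215.5] [17 15  1  2  2] (array([ 0.0043, -0.0838,  0.1752]), array([ 0.46  , -0.0371,  0.158 ]))
knob (array([ 0.0889, -0.0391,  0.1002]), array([0.5167, 0.04  , 0.233 ]))
beam (array([ 0.1438, -0.0495,  0.1832]), array([0.5143, 0.0958, 0.15  ])) (array([ 0.1452, -0.0278,  0.1832]), array([0.536 , 0.0941, 0.15  ]))
```

```bash

python3 -m pendant '[[[0.003,0.003,0.025,0,0,0,0],[0,0,0.03,0,0,0,0],[0,0,0.03,0,0,0,0],[0,0,0.027,0,0,0,0],[0,0,0.012,0,0,0,0]]]'
python3 -m pendant '[[[0,0,0.005,0,0,0,0],[0,0,0.005,0,0,0,0],[0,0,0.005,0,0,0,0],[0,0,0.004,0,0,0,0],[0,0,0,0,0,0,0]]]'
```

```text
time: 3.9
position: [0.5445, -0.0494, 0.2077]
tool_rot: [0.757, 0.653, -0.001, -0.002]
ft_force: [0.1, 0.2, 0.8]
grip_width: 0.0005
grip_force: 0.0
time: 4.53
position: [0.5486, -0.0506, 0.1924]
tool_rot: [0.757, 0.653, 0.002, 0.003]
ft_force: [2.4, -0.2, 4.4]
grip_width: 0.0006
grip_force: 2.3
```

```bash

python3 -m pendant '[[[0,-0.001,0.003,0,0,0,0],[0,-0.001,0.003,0,0,0,0],[0,-0.001,0.003,0,0,0,0],[0,0,0.003,0,0,0,0],[0,0,0,0,0,0,0]]]'
python3 -m pendant '[[[0,0,0.003,0,0,0,0],[0,0,0.003,0,0,0,0],[0,0,0.002,0,0,0,0],[0,0,0,0,0,0,0],[0,0,0,0,0,0,0]]]'
```

```text
time: 5.15
position: [0.5471, -0.0506, 0.1808]
tool_rot: [0.757, 0.653, 0.003, 0.005]
ft_force: [5.7, -0.6, 5.8]
grip_width: 0.0002
grip_force: 3.3
time: 5.78
position: [0.5473, -0.0507, 0.176]
tool_rot: [0.757, 0.653, 0.003, 0.005]
ft_force: [0.4, 0.6, 24.5]
grip_width: 0.0002
grip_force: 11.8
```

```bash

python3 -m pendant '[[[0,0,-0.02,0,0,0,0],[0,0,-0.03,0,0,0,0],[0,0,-0.05,0,0,0,0],[0,0,-0.05,0,0,0,0],[0,0,0,0,0,0,0]]]'
python3 - <<'E'
from rig import get_obs,camera
import cv2,pickle,numpy as np
o=get_obs();w=camera('wrist');s=camera('side');pickle.dump((o,w,s),open('w2.pkl','wb'));print(o['position'],o['ft_force'])
a=cv2.resize(w['img'][70:260,190:370],None,fx=2.2,fy=2.2,interpolation=2);b=cv2.resize(s['img'][225:345,300:420],None,fx=3.3,fy=3.3,interpolation=2)
im=np.zeros((420,800,3),np.uint8);im[:a.shape[0],:a.shape[1]]=a;im[:b.shape[0],400:400+b.shape[1]]=b
cv2.imwrite('pics/w2.png',im[...,::-1])
E
```

```text
time: 6.4
position: [0.544, -0.0499, 0.3246]
tool_rot: [0.757, 0.653, 0.002, 0.003]
ft_force: [0.0, -0.1, -0.0]
grip_width: 0.0005
grip_force: 0.0
[ 0.54401944 -0.04992516  0.32463694] [ 0.01400379 -0.12327024 -0.01174227]
```

View pics/w2.png

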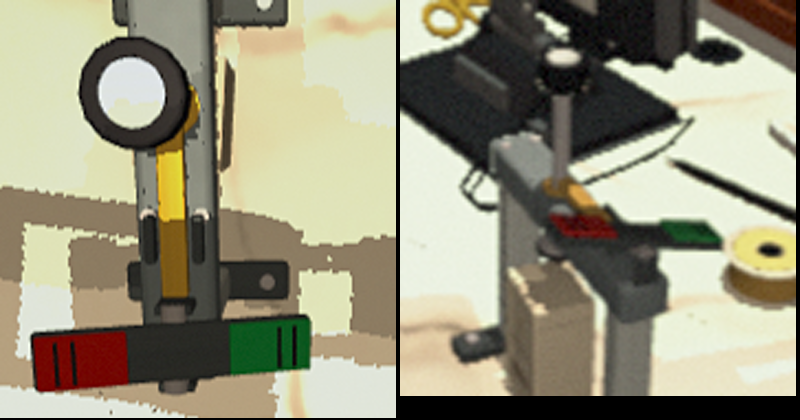

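The clamp has tipped open: green is down and red is up. The knob top is at wrist pixel (250.5,112) and the foot is above the cream carton. I'll centre the tool over the knob.

```bash
python3 - <<'E'
from h import *;import pickle
o,w,s=pickle.load(open('w2.pkl','rb'))
print('knob',wray(o,w,(250.5,111.8),.233))
print('side knob',plane(s,(300+163/3.3,225+57/3.3),.233))
# red/green heights via side ray & tool x/y
print('red',wray(o,w,(190+80/2.2,70+361/2.2),.18),'green',wray(o,w,(190+270/2.2,70+343/2.2),.158))
E
```

```text
knob (array([ 0.0851, -0.0411,  0.0912]), array([0.5164, 0.04  , 0.233 ]))
side knob [0.51698467 0.03821338 0.233     ]
red (array([-0.0042, -0.0733,  0.1441]), array([ 0.4719, -0.0437,  0.18  ])) green (array([-0.0027, -0.0053,  0.1666]), array([ 0.5396, -0.0523,  0.158 ]))
```

```bash

python3 -m pendant '[[[0.04,-0.02,0,0,0,0,0],[0.045,-0.021,0,0,0,0,0],[0,0,0.03,0,0,0,0],[0,0,0.028,0,0,0,0],[0,0,0.01,0,0,0,0]]]'
python3 -m pendant '[[[0,0,0.003,0,0,0,0],[0,0,0.003,0,0,0,0],[0,0,0.003,0,0,0,0],[0,0,0,0,0,0,0],[0,0,0,0,0,0,0]]]'
```

```text
time: 7.12
position: [0.5117, 0.0411, 0.2492]
tool_rot: [0.757, 0.654, -0.003, -0.003]
ft_force: [-1.3, 0.2, 0.4]
grip_width: 0.0004
grip_force: 0.0
time: 7.75
position: [0.5148, 0.0405, 0.2441]
tool_rot: [0.757, 0.653, 0.0, 0.0]
ft_force: [-1.6, -0.3, 3.0]
grip_width: 0.0002
grip_force: 1.9
```

```bash

python3 -m pendant '[[[0,0,0.002,0,0,0,0],[0,0,0.002,0,0,0,0],[0,0,0.002,0,0,0,0],[0,0,0.001,0,0,0,0],[0,0,0,0,0,0,0]]]'
python3 -m pendant '[[[0,0,0.002,0,0,0,0],[0,0,0.002,0,0,0,0],[0,0,0.001,0,0,0,0],[0,0,0.001,0,0,0,0],[0,0,0,0,0,0,0]]]'
```

```text
time: 8.38
position: [0.5147, 0.0405, 0.2363]
tool_rot: [0.757, 0.653, -0.0, 0.0]
ft_force: [-0.3, -2.0, 2.4]
grip_width: 0.0002
grip_force: 1.0
time: 9.0
position: [0.5147, 0.0406, 0.2304]
tool_rot: [0.757, 0.653, 0.0, 0.0]
ft_force: [-0.2, -1.5, 3.0]
grip_width: 0.0003
grip_force: 1.2
```

```bash

python3 -m pendant '[[[0,0,0.001,0,0,0,0],[0,0,0.001,0,0,0,0],[0,0,0.001,0,0,0,0],[0,0,0.001,0,0,0,0],[0,0,0,0,0,0,0]]]'
python3 -m pendant '[[[0,0,0.0005,0,0,0,0],[0,0,0.0005,0,0,0,0],[0,0,0.0005,0,0,0,0],[0,0,0,0,0,0,0],[0,0,0,0,0,0,0]]]'
```

```text
time: 9.62
position: [0.5147, 0.0406, 0.2264]
tool_rot: [0.757, 0.653, 0.0, 0.0]
ft_force: [0.4, -1.3, 2.2]
grip_width: 0.0005
grip_force: 1.3
time: 10.25
position: [0.5147, 0.0406, 0.225]
tool_rot: [0.757, 0.653, 0.0, 0.0]
ft_force: [1.7, -2.9, 3.7]
grip_width: 0.0002
grip_force: 1.6
```

```bash

python3 -m pendant '[[[0,0,0.0005,0,0,0,0],[0,0,0.0005,0,0,0,0],[0,0,0,0,0,0,0],[0,0,0,0,0,0,0],[0,0,0,0,0,0,0]]]'
python3 - <<'E'
from rig import get_obs,camera
import cv2
s=camera('side')['img'];print(get_obs()['ft_force']);cv2.imwrite('pics/s3.png',cv2.resize(s[225:365,310:400,::-1],None,fx=4.2,fy=4.2,interpolation=2))
E
```

```text
time: 10.88
position: [0.5147, 0.0406, 0.224]
tool_rot: [0.757, 0.653, 0.0, 0.0]
ft_force: [1.6, -2.1, 3.1]
grip_width: 0.0008
grip_force: 1.5
[-0.10111461 -1.92196494  2.80046857]
```

View pics/s3.png

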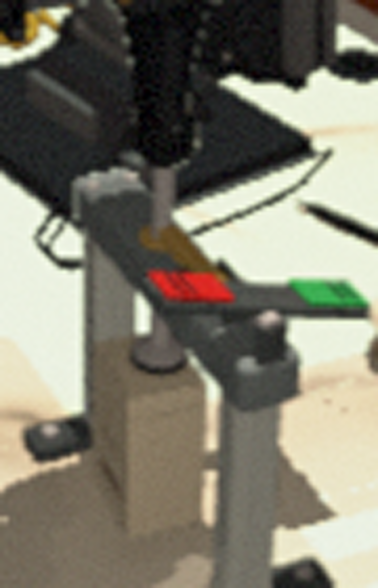

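The foot at about (160,358) in the crop is almost on the carton's top, and the force is still drag only. I'll continue in fine steps.

```bash

python3 -m pendant '[[[0,0,0.0005,0,0,0,0],[0,0,0,0,0,0,0],[0,0,0,0,0,0,0],[0,0,0,0,0,0,0],[0,0,0,0,0,0,0]]]' | grep -E "pos|ft"
python3 -m pendant '[[[0,0,0.0005,0,0,0,0],[0,0,0,0,0,0,0],[0,0,0,0,0,0,0],[0,0,0,0,0,0,0],[0,0,0,0,0,0,0]]]' | grep -E "pos|ft"
```

```text
position: [0.5146, 0.0406, 0.2236]
ft_force: [0.9, -3.0, 3.7]
position: [0.5147, 0.0406, 0.2234]
ft_force: [1.3, -1.5, 5.5]
```

```bash

python3 -m pendant '[[[0,0,0.0004,0,0,0,0],[0,0,0,0,0,0,0],[0,0,0,0,0,0,0],[0,0,0,0,0,0,0],[0,0,0,0,0,0,0]]]' | grep -E "pos|ft"
```

```text
position: [0.5147, 0.0406, 0.2234]
ft_force: [0.4, -3.2, 7.9]
```

```bash

python3 -m pendant '[[[0,0,-0.005,0,0,0,0],[0,0,-0.02,0,0,0,0],[0,0,-0.03,0,0,0,0],[-0.044,-0.021,0,0,0,0,0],[-0.045,-0.021,0,0,0,0,0]]]'
python3 -m pendant '[[[0,0,0,0,0,0,0],[0,0,0.03,0,0,0,0],[0,0,0.025,0,0,0,0],[0,0,0.01,0,0,0,0],[0,0,0,0,0,0,0]]]'
```

```text
time: 13.42
position: [0.4585, -0.0409, 0.2772]
tool_rot: [0.756, 0.654, -0.0, -0.001]
ft_force: [0.8, -0.5, -0.4]
grip_width: 0.0007
grip_force: 0.0
time: 14.05
position: [0.4597, -0.0405, 0.212]
tool_rot: [0.757, 0.654, -0.0, -0.001]
ft_force: [0.2, -0.4, -0.3]
grip_width: 0.0008
grip_force: 0.0
```

```bash

python3 -m pendant '[[[-0.002,0.003,0.004,0,0,0,0],[0,0,0.005,0,0,0,0],[0,0,0.005,0,0,0,0],[0,0,0.005,0,0,0,0],[0,0,0,0,0,0,0]]]' | grep -E "pos|ft"
python3 -m pendant '[[[0,0,0.003,0,0,0,0],[0,0,0.003,0,0,0,0],[0,0,0.003,0,0,0,0],[0,0,0.003,0,0,0,0],[0,0,0,0,0,0,0]]]'| grep -E "pos|ft"
```

```text
position: [0.4621, -0.0435, 0.1934]
ft_force: [-0.7, 0.1, -0.5]
position: [0.4608, -0.0433, 0.1813]
ft_force: [-4.5, -0.1, 3.0]
```

```bash

python3 -m pendant '[[[0,0,0.003,0,0,0,0],[0,0,0.002,0,0,0,0],[0,0,0.001,0,0,0,0],[0,0,0,0,0,0,0],[0,0,0,0,0,0,0]]]' | grep -E "pos|ft"
```

```text
position: [0.4608, -0.0432, 0.1761]
ft_force: [-6.2, -0.2, 10.8]
```

```bash

python3 -m pendant '[[[0,0,0.001,0,0,0,0],[0,0,0.001,0,0,0,0],[0,0,0,0,0,0,0],[0,0,0,0,0,0,0],[0,0,0,0,0,0,0]]]' | grep -E "pos|ft"
```

```text
position: [0.4609, -0.0433, 0.1757]
ft_force: [-10.2, 0.9, 25.8]
```

Hard stop reached at 25.8 N. I'll lift off and check.

```bash

python3 -m pendant '[[[0,0,-0.02,0,0,0,0],[0,0,-0.04,0,0,0,0],[0,0,-0.05,0,0,0,0],[0,0,-0.04,0,0,0,0],[0,0,0,0,0,0,0]]]' | grep -E "pos|ft"
python3 - <<'E'
from rig import get_obs,camera
import cv2,pickle,numpy as np
from h import *
s=camera('side');t=camera('top');p=pickle.load(open('d0.pkl','rb'))
a=cv2.resize(s['img'][230:370,200:420],None,fx=3.6,fy=3.6,interpolation=2)
cv2.imwrite('pics/s4.png',a[...,::-1])
for col,bs in(('red',(335,280,380,320)),('green',(370,275,405,300))): print(col,blob(p['side']['img'],col,bs)[0],blob(s['img'],col,bs)[0])
E
```

```text
position: [0.4657, -0.0445, 0.327]
ft_force: [0.7, -0.3, -0.8]Traceback (most recent call last):
  File "<stdin>", line 7, in <module>
TypeError: 'NoneType' object is not subscriptable
```

View pics/s4.png

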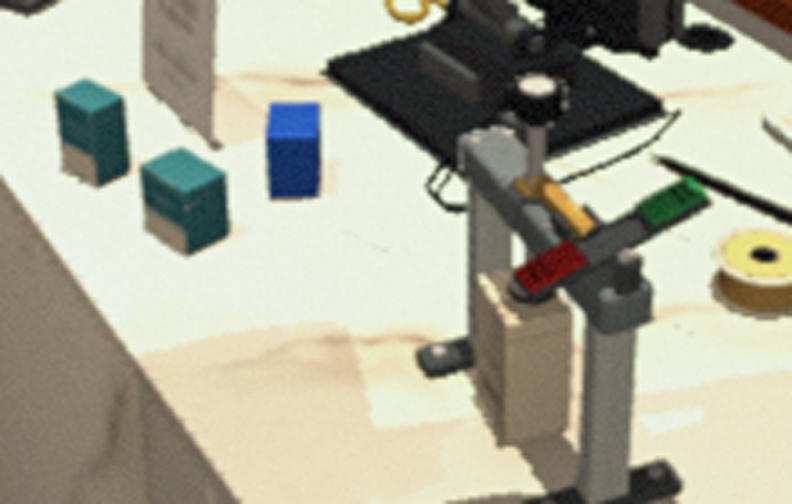

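The rocker is locked again: red at (352,304) and green at (387,286) match the starting locked position. The foot rests on the carton, and nothing else has moved.

```bash
python3 -c "from rig import hand_in;print(hand_in())"
```

```text
the job is handed in; nothing more can be done
None
```

I opened the clamp, lowered the depth stop until it touched the cream carton (82 mm), locked it again with the red wing fully down, and handed the job in; the last side-camera picture shows the cartons, ribbon spool and blue box undisturbed.

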